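Pack the wire-change kit into the service caddy

ROBOT

A 7-joint arm with a two-finger parallel gripper is mounted at the origin on the work surface. World frame = base frame: x ahead of the robot, y to its left, z up, the work surface at z = 0. Lengths are in mm, angles in rad, forces in N, time in s.
With the tool pointing down it reaches from about 400 to 850 mm from the base axis. Payload 4.5 kg.
Tool frame: the origin (TCP) lies midway between the tips of the shut fingers; the grasp point (between the pads) lies 19 mm behind it; z points along the fingers, y is the line along which they close (so a half turn about z gives the same grasp; the last joint's range is limited). The gripper opens to 85 mm and grips with 20 to 120 N. Pads are 22 mm wide; open, the fingers measure 114 mm over their backs; the gripper's body (76 mm by 85 mm) begins 54 mm behind the grasp point. The pads swing forward as they close: fully open they stand 13 mm farther back than shut.
Start: joints at [-1.267, 0.689, -0.195, 1.565, 0.157, 0.902, -0.215], TCP at [166.566, 602.42, 231.317] pointing down, gripper open.
Joint ranges: [-3.01, 3.01], [-0.46, 2.08], [-1.47, 1.51], [0.13, 2.56], [-1, 4.14], [0.04, 2.09], [-2.66, 2.66]. Speed limits (rad/s): [2.57, 2.57, 3.14, 3.14, 3.14, 3.14, 3.14].

INTERFACE

Orientations are given as [roll, pitch, yaw] about the fixed x, y, z axes, in that order (R = Rz(yaw) Ry(pitch) Rx(roll)).
In Python, from rig import robot gives the robot as it stands. Calls block until the motion is done:
- robot.movep(position, orientation): joint-space move of the TCP to a pose.
- robot.move_linear(position, attitude=None, speed=150): straight line of the TCP; attitude=None keeps the orientation; speed is the mean speed in mm/s.
- robot.move_j(angles): joint-space move.
- robot.let_go() and robot.gripper_close(squeeze=None): open the fingers fully, or close them until they stop; squeeze is the grip in N (None keeps the last).
- robot.hold(seconds).
- robot.inverse_kinematics(position, orientation): joint angles nearest the present ones, or None.
- robot.state(): the state.
- robot.read_camera(name): name is "scene" or "side" or "wrist"; returns a dict with "frame" (480x640x3 uint8, red, green, blue), "fov_y" (degrees; the focal length in pixels is half the picture's height over the tangent of half this angle, whatever the lens; pixels are square), "cx", "cy" (the principal point, pixels), "origin" and "orientation" of the camera in the world. Camera axes: x right, y down, z forward; pixel columns grow to the right and rows downward; lengths in mm; the calibration is good to about 2 mm. The wrist camera is an equidistant fisheye: a pixel r from the principal point sees the ray r / f radians off the axis. A picture is of the moment at which its call begins. There is no depth.
A pose or a line that the arm cannot do raises robot.IKError and nothing moves.
- robot.hand_in(): hands the job in; it is judged then, once.
Trained networks look in the newest picture that a camera, given by its name, has taken for a name from the list of things; names that differ only in an ending like _2 or _b are one class to them, and where a whole thing is asked for, a point or a joint stands for the part that bears it (a point fixed in the world has none). Each returns a list of dicts, best first, with "p" (0 to 1); they miss things now and then, are a little off and sometimes report something else, mostly with a low value. They report only what shows in the picture. A call takes as long as a camera call. They do not tell look-alikes from the thing itself.
- robot.search_frame(camera, label): "xy" ([column, row] in pixels, amid what is visible of it).
- robot.spot_point(camera, label): "xy" ([column, row] in pixels: a listed point, or the origin of a listed thing).
The state is a dict: "time_s": time; "qpos": joint angles; "qvel": joint speeds; "joint_torque": joint torques, N m; "eef_pos": TCP position; "ee_rot": TCP orientation; "force": force on the tool from outside, world axes, zero at the start; "ft_torque": the same for the moment, N m; "gripper_width": opening from 0.0 (shut) to 1.0 (fully open); "finger_force": force on a finger pad.
Only numpy, scipy, OpenCV 4.12 (cv2) and the standard library are available. Lean on these libraries where they do the work, as an engineer would, in place of code of your own. Each camera call takes 0.05 s, during which the arm holds its last target. There are 200 camera calls.

TASK

Pack the wire-change kit into the grey service caddy: drop all three large drive rolls flat into the upright tube so that they form one column, and stand the tapered brass nozzle upright, wide end down, in the low round cup. The two smaller rolls and the straight nozzle are not part of the kit: leave them where they are.

Things in the scene. Friction and masses are not known exactly. Their poses are not given: they have to be found in the camera images.
- roll_1_c (a point): large wire-feeder drive roll, one of three alike: flat plain-steel ring lying on the table, 50 mm outer diameter, 30 mm bore, 12 mm thick, fine groove round the rim, about 120 g. All three go in the roll tube, in any order. The point is its centre, half-way up (6 mm above its underside); z is the ring axis. Grasp it across the rim from above.
- roll_2_c (a point): large wire-feeder drive roll, one of three alike: flat plain-steel ring lying on the table, 50 mm outer diameter, 30 mm bore, 12 mm thick, fine groove round the rim, about 120 g. All three go in the roll tube, in any order. The point is its centre, half-way up (6 mm above its underside); z is the ring axis. Grasp it across the rim from above.
- roll_3_c (a point): large wire-feeder drive roll, one of three alike: flat plain-steel ring lying on the table, 50 mm outer diameter, 30 mm bore, 12 mm thick, fine groove round the rim, about 120 g. All three go in the roll tube, in any order. The point is its centre, half-way up (6 mm above its underside); z is the ring axis. Grasp it across the rim from above.
- taper_nozzle_c (a point): the gas nozzle to be packed: turned brass tube standing on its wide end, 76 mm tall, straight with 27 mm outer diameter for the lower 46 mm, then tapering to 17 mm at the top, about 110 g. The point is on its axis half-way up (38 mm above its foot); z up its axis. Grasp it half-way up, on the straight part.
- small_roll_1_c (a point): smaller drive roll of another feeder, a look-alike that stays where it lies: flat plain-steel ring, 38 mm outer diameter, 22 mm bore, 12 mm thick. The point is its centre, half-way up.
- small_roll_2_c (a point): smaller drive roll of another feeder, a look-alike that stays where it lies: flat plain-steel ring, 38 mm outer diameter, 22 mm bore, 12 mm thick. The point is its centre, half-way up.
- straight_nozzle_c (a point): another gas nozzle, a look-alike that stays where it stands: brass tube, 76 mm tall and 27 mm outer diameter all the way up, no taper. The point is on its axis half-way up.
- roll_tube: target for the large rolls: fixed black upright tube at one end of the caddy. 37 mm tall, bore 55 mm, flaring over the top 5 mm to a mouth 64 mm wide inside, 69 outside; floor 4 mm thick, so the third roll ends 3 mm proud. Too narrow for fingers: hold a roll by its upper half, lower it centred and level until its lower half is in the mouth, let it drop. Origin: centre of its underside, on the tray floor, 3 mm above the table; z up.
- nozzle_cup: target for the tapered nozzle: fixed low black round cup, 60 mm outside, 54 inside, 15 tall, floor 3 mm, 110 mm from the tube at the other end of the caddy (which end varies). The caddy, a fixed grey steel tray 220 x 110 mm, rim 18 mm high, is centred half-way between them. Origin: centre of the cup's underside, 3 mm above the table; z up; y along the caddy's long side.
Not all that is in view belongs to the job. Several things have the shape of the nozzle_cup; the one meant has the colours described above. Of the things shaped like the roll_tube, the black one is meant.

How it is judged:
By the outcome, as a careful person would: the job done as asked, in the order asked, and still so for the second after the job is handed in, with the robot touching nothing.
It also fails if it takes over 128 s, if anything falls off the work surface, if the arm or the gripper's body presses on something with over 40 N, if the wrist force passes 120 N, or if a joint passes its speed limit or range.

## Working session

There is one attempt and no reset: what is moved stays moved. The work goes in short steps, each a Python script; the robot and the scene stay as the last script left them, time stands still between calls to the robot, and variables do not carry over. Pictures are saved under pics/ and viewed, at most 14 in all, crops included, and the job is handed in when it is done.

```bash
ls; mkdir -p pics
cat > h.py <<'E'
import numpy as np, cv2
from scipy.spatial.transform import Rotation as Rn
from rig import robot
def Rc(o):
    o=np.array(o,float)
    return o if o.shape==(3,3) else (Rn.from_quat(o) if o.size==4 else Rn.from_euler('xyz',o)).as_matrix()
def foc(c): return 240/np.tan(np.radians(c['fov_y'])/2)
def pix2w(c,xy,z,fish=False):
    u=(np.array(xy,float)-[c['cx'],c['cy']])/foc(c)
    if fish:
        r=np.hypot(*u)+1e-9; d=np.r_[u/r*np.sin(r),np.cos(r)]
    else: d=np.r_[u,1]
    d=Rc(c['orientation'])@d; o=np.array(c['origin'],float)
    return (o+d*(z-o[2])/d[2])
def save(c,n): cv2.imwrite('pics/'+n,cv2.cvtColor(c['frame'],cv2.COLOR_RGB2BGR))
Z=dict(roll_1_c=6,taper_nozzle_c=38,small_roll_1_c=6,straight_nozzle_c=38,roll_tube=3,nozzle_cup=3)
def look(cam,n,labels=Z):
    c=robot.read_camera(cam); save(c,n)
    for l in labels:
        for d in robot.spot_point(cam,l):
            if d['p']>.2: print(cam,l,round(d['p'],2),np.round(d['xy']),np.round(pix2w(c,d['xy'],Z[l],cam=='wrist')[:2],1))
    return c
E
python3 - <<'E'
from h import *
for cam in('scene','side','wrist'):
    c=look(cam,cam+'1.png'); print(c['origin'],c['orientation'],c['fov_y'])
print(robot.state())
E
```

```text
pics
scene roll_1_c 0.81 [520. 272.] [431.4 323.5]
scene taper_nozzle_c 0.87 [358. 210.] [454.6   9.7]
scene small_roll_1_c 0.71 [180. 212.] [ 611.6 -320. ]
scene straight_nozzle_c 0.66 [502. 334.] [618.9 324.9]
scene roll_tube 0.73 [299. 262.] [609.7 -30.9]
scene roll_tube 0.69 [226. 246.] [ 643.9 -173.5]
scene nozzle_cup 0.62 [313. 339.] [745.   79.8]
[1119.11289807  295.76125532  569.99783498] [-2.26707668 -0.00777791  2.10770964] 55.922216805443114
side roll_1_c 0.66 [188. 202.] [427.9 315.9]
side taper_nozzle_c 0.84 [254. 271.] [446.8  -3.2]
side small_roll_1_c 0.62 [464. 377.] [ 617.5 -319.4]
side small_roll_1_c 0.58 [226. 236.] [454.2 155.2]
side straight_nozzle_c 0.72 [263. 165.] [613.  325.4]
side straight_nozzle_c 0.7 [318. 231.] [593.6  39.6]
side roll_tube 0.82 [346. 264.] [609.7 -32.8]
side roll_tube 0.57 [407. 309.] [ 633.7 -175.2]
side nozzle_cup 0.79 [321. 232.] [618.5  75. ]
side nozzle_cup 0.63 [376. 216.] [742.8  66.7]
side nozzle_cup 0.41 [225. 235.] [453.6 163.7]
[ 257.81969197 -573.76188201  545.26467692] [-2.22992831  0.02080001 -0.51626547] 54.015604035856306

[... 188 characters left out ...]
1.26722961,  0.68911432, -0.19463403,  1.56527379,  0.15730001,
        0.90250331, -0.21514235]), 'qvel': array([-3.88415119e-05, -1.34271854e-03,  1.35681155e-03,  4.76960121e-04,
        8.45398107e-04,  1.54373961e-03, -2.59958670e-04]), 'joint_torque': array([-4.53098482e-04, -5.39562893e+01, -1.26689337e+00, -1.58884853e+01,
        1.00017819e-02,  1.42458586e-03,  2.62982383e-06]), 'eef_pos': array([166.53227516, 602.44100657, 231.31564185]), 'ee_rot': array([ 3.14150800e+00, -3.60337348e-05,  2.87182899e+00]), 'force': array([-0.76196856,  0.54222591, -0.55972702]), 'ft_torque': array([ 0.0061054 , -0.02127065,  0.02006796]), 'finger_force': 0.0, 'gripper_width': 1.0037150316731454}
```

View pics/scene1.png

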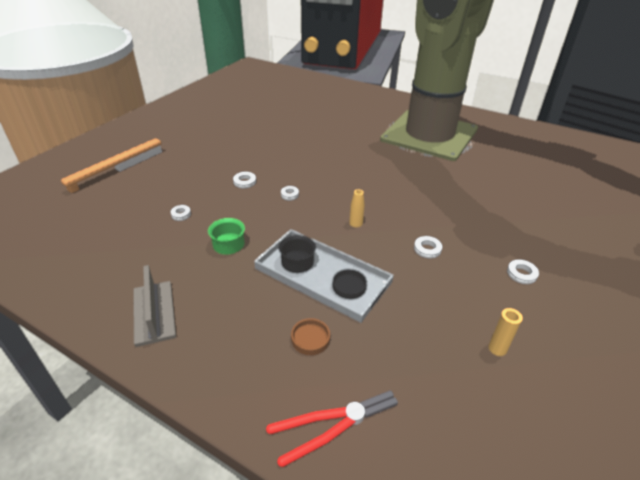

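View pics/side1.png

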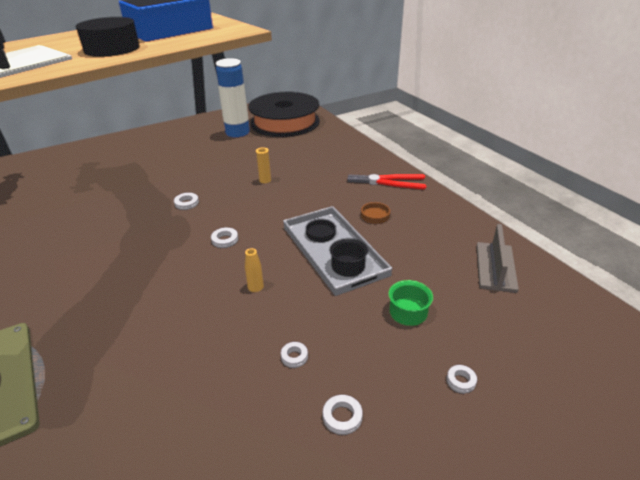

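Scene picture: rings lie at (523,271), (428,246), (245,180), (290,193) and (180,212). The tapered nozzle is at (358,210) and the straight one at (505,333). The caddy has the tube at (298,255) and the cup at (349,284). Next I'll measure the rings from both cameras.

```bash
cat >> h.py <<'E'
def rings(cam,zt=12):
    c=robot.read_camera(cam); m=(c['frame'].min(2)>165).astype(np.uint8); out=[]
    for k in cv2.findContours(m,cv2.RETR_EXTERNAL,cv2.CHAIN_APPROX_NONE)[0]:
        if not 60<cv2.contourArea(k)<(60000 if cam=='wrist' else 2500): continue
        p=np.array([pix2w(c,q,zt,cam=='wrist')[:2] for q in k[:,0]])
        if np.ptp(p,0).max()>120 or not(300<p[:,0].mean()<850): continue
        (x,y),r=cv2.minEnclosingCircle(p.astype(np.float32))
        out.append((round(x,1),round(y,1),round(2*r,1),k[:,0].mean(0).round()))
    return out
E
python3 - <<'E'
from h import *
for cam in('scene','side'):
    for r in rings(cam,6): print(cam,*r)
for cam in('scene','side'):
    c=robot.read_camera(cam)
    for l in('roll_tube','nozzle_cup'):
        for d in robot.search_frame(cam,l): print(cam,l,d['p'],np.round(d['xy']))
c=robot.read_camera('scene');print(pix2w(c,(298,255),20),pix2w(c,(349,284),12))
c=robot.read_camera('side');print(pix2w(c,(349,257),20),pix2w(c,(320,231),12))
E
```

```text
scene 818.7 188.3 25.9 [355. 410.]
scene 424.5 326.5 61.2 [523. 271.]
scene 448.4 157.4 61.0 [428. 246.]
scene 613.4 -321.1 49.9 [179. 211.]
scene 433.7 -166.0 49.5 [289. 192.]
scene 443.3 -284.0 62.1 [244. 178.]
side 446.6 -281.0 51.0 [342. 412.]
side 616.6 -317.7 38.9 [462. 376.]
side 437.3 -163.1 38.6 [294. 352.]
side 615.7 -64.7 113.2 [360. 274.]
side 452.0 161.7 52.3 [224. 235.]
side 426.9 331.5 52.5 [185. 199.]
scene roll_tube 0.95 [297. 251.]
scene roll_tube 0.76 [229. 238.]
scene nozzle_cup 0.87 [311. 335.]
scene nozzle_cup 0.76 [350. 282.]
scene nozzle_cup 0.71 [182. 212.]
side roll_tube 0.69 [251. 273.]
side roll_tube 0.62 [408. 301.]
side roll_tube 0.21 [324. 226.]
side nozzle_cup 0.72 [375. 209.]
side nozzle_cup 0.57 [322. 227.]
[611.09266922 -31.70623539  20.        ] [620.77946015  77.15250869  12.        ]
[613.68204758 -34.81705059  20.        ] [613.98973522  69.09252192  12.        ]
```

Large rolls: about (426,329), (450,160) and (445,-282). Small rolls: (436,-165) and (615,-319). The tube is near (612,-33) and the cup near (617,73). First I'll look closely at the caddy and the rolls from the wrist.

Run:
```python
from h import *
for y in (np.pi/2,-np.pi/2,2.87,0,np.pi):
    print(round(y,2),[None if (q:=robot.inverse_kinematics(p,[np.pi,0,y])) is None else np.round(q[[0,4,5,6]],2) for p in([612,-33,150],[617,73,150],[426,329,150],[445,-282,3],[450,5,30])])
robot.movep([426,329,140],[np.pi,0,np.pi/2]); print(robot.state()['time_s'])
print(rings('wrist'))
robot.movep([612,20,200],[np.pi,0,np.pi/2]); 
look('wrist','caddy.png',['roll_tube','nozzle_cup'])
print(robot.state()['time_s'],robot.state()['force'])
```

```text
1.57 [array([-0.03, -0.01,  0.68, -0.01]), array([-0.21, -0.04,  0.7 , -0.15]), array([-0.76, -0.04,  0.53, -0.7 ]), array([0.55, 0.43, 0.22, 0.05]), array([-0.11,  0.21,  0.05, -0.32])]
-1.57 [array([0.4 , 0.76, 0.93, 2.46]), array([0.21, 0.74, 0.93, 2.31]), array([-0.34,  0.72,  0.74,  1.7 ]), array([ 0.35, -0.81,  0.26, -1.88]), array([0.4 , 1.42, 0.74, 1.61])]
2.87 [array([0.17, 0.36, 0.74, 0.95]), array([-0.03,  0.31,  0.75,  0.83]), array([-0.61,  0.26,  0.57,  0.3 ]), array([0.66, 0.87, 0.33, 0.94]), array([-0.02,  1.13,  0.13,  0.06])]
0 [array([-0.27, -0.5 ,  0.74, -1.14]), array([-0.45, -0.52,  0.76, -1.29]), array([-1.01, -0.56,  0.6 , -1.76]), array([ 0.44, -0.24,  0.2 , -0.86]), array([-0.13, -0.54,  0.05, -1.15])]
3.14 [array([0.21, 0.43, 0.76, 1.16]), array([0.01, 0.38, 0.77, 1.04]), array([-0.58,  0.33,  0.58,  0.51]), array([0.59, 0.66, 0.26, 1.41]), array([0.07, 1.29, 0.24, 0.16])]
2.9917
[(634.2, 71.3, 115.3, array([503., 440.])), (450.3, 163.4, 48.9, array([344., 394.])), (671.9, 301.9, 34.0, array([580., 261.])), (427.0, 324.7, 52.0, array([320., 236.]))]
wrist roll_tube 0.96 [319. 267.] [612.7 -35. ]
wrist roll_tube 0.73 [338. 383.] [ 635.1 -178.1]
wrist nozzle_cup 0.64 [324. 154.] [616.8  74.4]
4.5583 [-0.47387292 -0.40350902  0.35366202]
```

View pics/caddy.png

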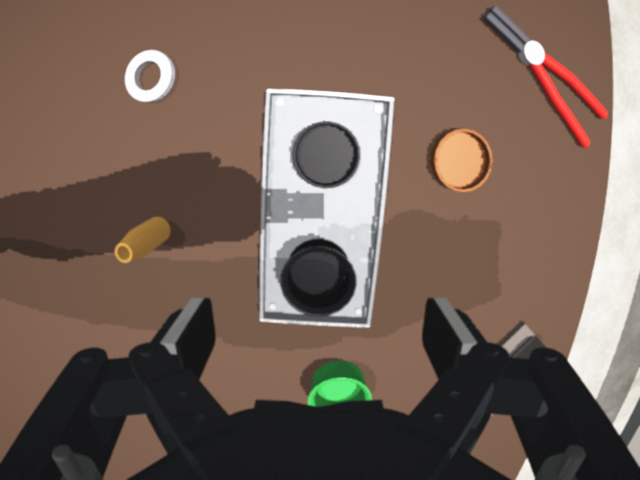

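The wrist view shows the tube mouth centred near (319,277) and the cup near (326,154), with the caddy long side close to y. Now I'll fit the mouth position and pick the first roll.

```bash
cat >> h.py <<'E'
D=[np.pi,0,np.pi/2]
def pick(x,y,zt=2,up=150,sq=60):
    robot.let_go(); robot.movep([x,y,110],D)
    robot.move_linear([x,y,zt],speed=150); robot.gripper_close(sq)
    s=robot.state(); print('grip',s['gripper_width'],s['finger_force'],s['eef_pos'].round(1),s['force'].round(1))
    robot.move_linear([x,y,up],speed=200)
    s=robot.state(); print('up',s['gripper_width'],s['finger_force'],s['force'].round(1),s['time_s'])
E
python3 - <<'E'
from h import *
c=robot.read_camera('wrist'); g=c['frame'].max(2)
for nm,(x0,y0,x1,y1),z in(('tube',(268,230,368,322),40),('cup',(280,110,372,196),18)):
    m=np.zeros(g.shape,np.uint8); m[y0:y1,x0:x1]=(g[y0:y1,x0:x1]<75)
    k=max(cv2.findContours(m,cv2.RETR_EXTERNAL,cv2.CHAIN_APPROX_NONE)[0],key=cv2.contourArea)
    p=np.array([pix2w(c,q,z,True)[:2] for q in k[:,0]],np.float32)
    print(nm,cv2.minEnclosingCircle(p),cv2.boundingRect(k))
print(pix2w(c,(319,277),40,True))
pick(427,325.5)
c=robot.read_camera('wrist');save(c,'held1.png')
E
```

```text
tube ((612.2758178710938, -32.093955993652344), 37.07306671142578) (281, 238, 74, 78)
cup ((618.8828125, 74.41616821289062), 27.546524047851562) (295, 123, 63, 63)
[613.08547469 -30.87385956  40.        ]
grip 0.5504775803975211 60.48790454864502 [427.4 325.9   3. ] [-0.6 -0.8  5.8]
up 0.5485971393907458 61.65363907814026 [ 0.1 -0.1 -1.2] 8.4167
```

View pics/held1.png

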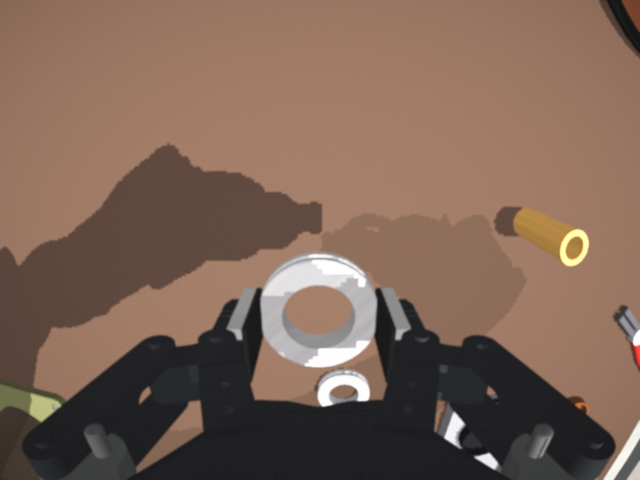

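The roll is held level, centred near (319,312) in the wrist view. Now I'll go above the tube and check from the side how far the roll extends below the fingertips.

Run:
```python
from h import *
robot.movep([612,-32.5,90],D)
a=robot.read_camera('side');b=robot.read_camera('scene')
f=lambda c,u,v:cv2.resize(cv2.cvtColor(c['frame'],cv2.COLOR_RGB2BGR)[v-60:v+60,u-60:u+60],(400,400),interpolation=cv2.INTER_CUBIC)
cv2.imwrite('pics/over1.png',np.hstack([f(a,350,230),f(b,298,225)]))
w=robot.read_camera('wrist');save(w,'w1.png')
t=robot.state()['eef_pos'];print(t,robot.state()['force'])
for z in(-6,0,6,12):  # top rim left/right and top/bottom in held picture
    P=[pix2w(w,q,t[2]+z,True)[:2]-t[:2] for q in((262,312),(377,312))]
    print(z,np.round(P,1))
```

```text
[612.05691645 -30.32181264  90.21550187] [ 0.75043288 -0.17152434 -1.75720084]
-6 [[-24.6  -7. ]
 [ 27.6  -6.8]]
0 [[-23.5  -3.8]
 [ 26.5  -3.7]]
6 [[-22.5  -0.6]
 [ 25.4  -0.5]]
12 [[-21.5   2.5]
 [ 24.3   2.7]]
```

View pics/over1.png

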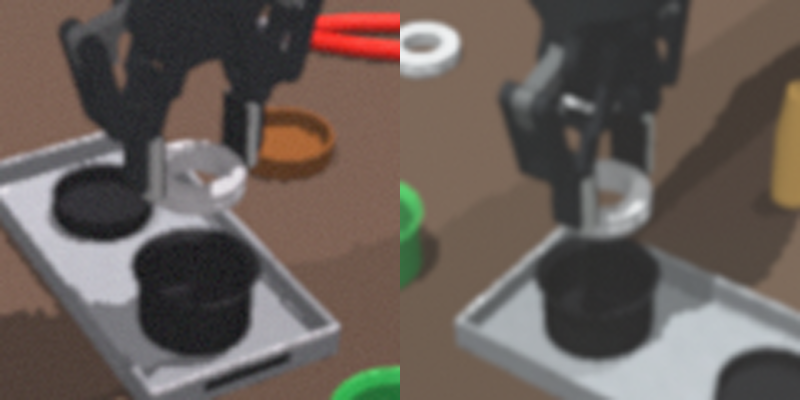

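View pics/w1.png

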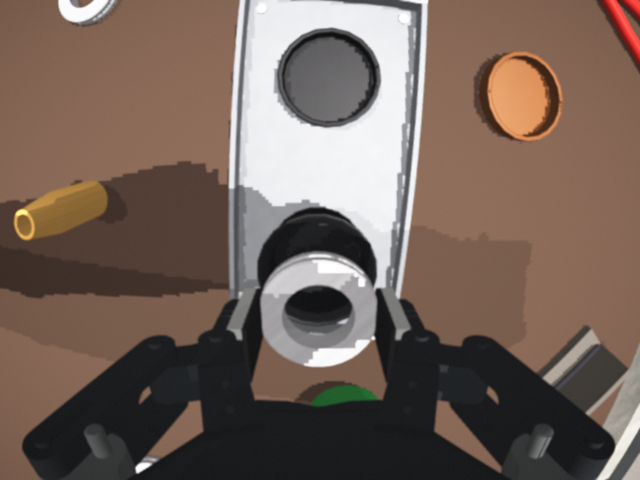

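The roll hangs just below the fingertips and is about centred on the TCP; the mouth lies a bit behind it because the arm had not settled. I'll descend slowly, watching the force, and release.

```bash
cat >> h.py <<'E'
def lower(x,y,z0,z1,step=1.0,F=5):
    robot.move_linear([x,y,z0],D,speed=120); robot.hold(.3)
    f0=robot.state()['force']; z=z0
    while z>z1:
        z-=step; robot.move_linear([x,y,z],speed=25); s=robot.state(); df=s['force']-f0
        if abs(df[2])>F or np.hypot(*df[:2])>F: print('contact',z,df.round(1)); break
    print('at',s['eef_pos'].round(1),df.round(1),s['gripper_width'])
E
python3 - <<'E'
from h import *
lower(611.5,-32.5,46,37)
w=robot.read_camera('wrist');save(w,'w2.png');print(robot.state()['time_s'])
E
```

```text
at [611.5 -32.6  37. ] [-0.9  0.1 -0.1] 0.5462051080055762
13.2417
```

View pics/w2.png

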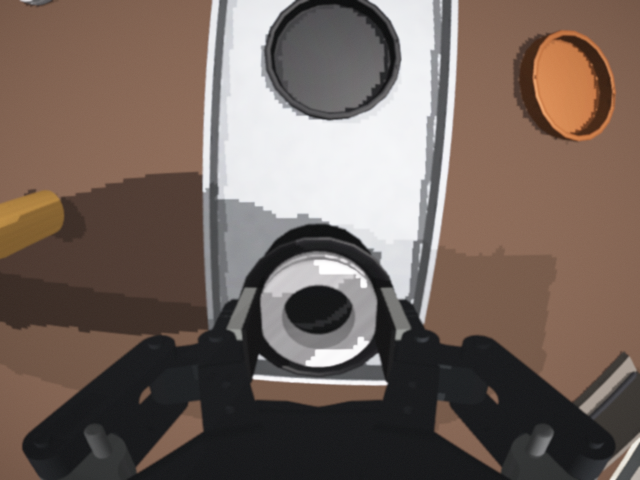

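The roll sits concentric in the mouth at about (319,311). I'll release it and look.

Run:
```python
from h import *
robot.let_go(); robot.move_linear([611.5,-32.5,150],speed=200)
w=robot.read_camera('wrist');save(w,'w3.png');print(robot.state()['time_s'])
robot.movep([450,162,140],D); robot.hold(.2); print(rings('wrist'))
robot.movep([446,-281,140],D); robot.hold(.2); print(rings('wrist'))
```

```text
14.475
[(661.7, -82.8, 41.4, array([503., 437.])), (623.4, 85.2, 140.1, array([523., 301.])), (451.3, 156.3, 51.9, array([317., 233.])), (664.0, 354.1, 32.7, array([567.,  15.]))]
[(614.3, -318.4, 40.2, array([510., 272.])), (446.3, -282.2, 51.7, array([317., 230.])), (436.9, -166.0, 39.2, array([304.,  74.])), (639.4, -80.0, 61.2, array([554.,   6.]))]
```

View pics/w3.png

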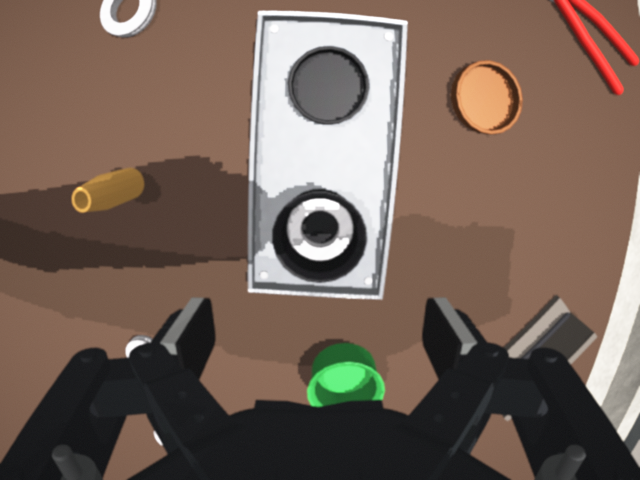

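The first roll lies flat at the bottom of the tube (319,228). Next, rolls 3 and 2 the same way, checking each grasp in the wrist view.

```bash
cat >> h.py <<'E'
def place(n):
    robot.movep([611.5,-32.5,110],D); lower(611.5,-32.5,48,37)
    a=robot.read_camera('wrist'); robot.let_go(); robot.move_linear([611.5,-32.5,150],speed=200)
    b=robot.read_camera('wrist'); cv2.imwrite('pics/'+n,cv2.cvtColor(np.hstack([a['frame'][150:450,160:480],b['frame'][100:400,160:480]]),cv2.COLOR_RGB2BGR))
E
python3 - <<'E'
from h import *
pick(446.3,-282); place('r2.png'); print(robot.state()['time_s'])
E
```

```text
grip 0.5502747052677859 60.32542884349823 [ 446.7 -282.3    3. ] [-0.9  0.2  7.8]
up 0.5528236369077274 61.67293310165405 [-0.1  0.1 -2.6] 20.275
at [611.5 -32.6  37. ] [-0.9 -0.1 -0. ] 0.5487762544320168
26.4333
```

View pics/r2.png

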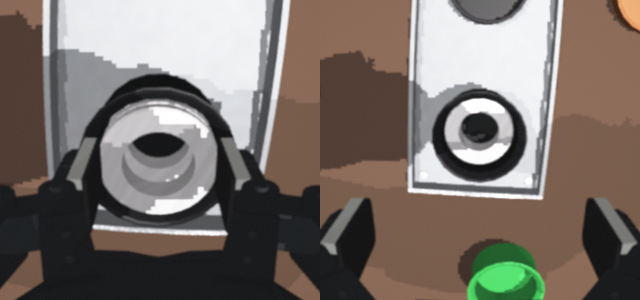

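The second roll is in and looks level, at about (480,128) in the right half. Third roll.

Run:
```python
from h import *
pick(451,157); place('r3.png'); print(robot.state()['time_s'])
robot.movep([452,4,190],D); robot.hold(.2); c=look('wrist','noz.png',['taper_nozzle_c','straight_nozzle_c'])
```

```text
grip 0.5482295912587185 60.25184512138367 [451.4 157.1   3. ] [-0.3 -0.5  7.8]
up 0.5477461103950132 61.757776737213135 [ 0.  -1.1 -2.4] 29.8583
at [611.5 -32.6  37. ] [ 0.4 -0.6 -0.5] 0.5466789121030337
35.85
wrist taper_nozzle_c 0.66 [312. 217.] [448.5   6.9]
```

View pics/r3.png

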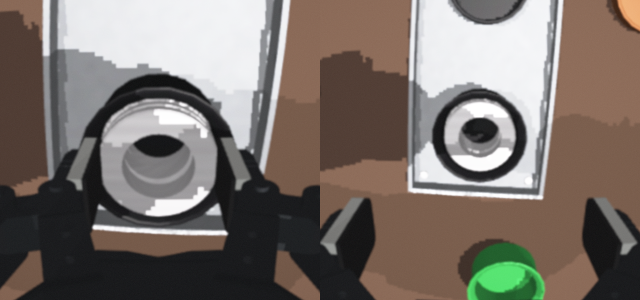

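View pics/noz.png

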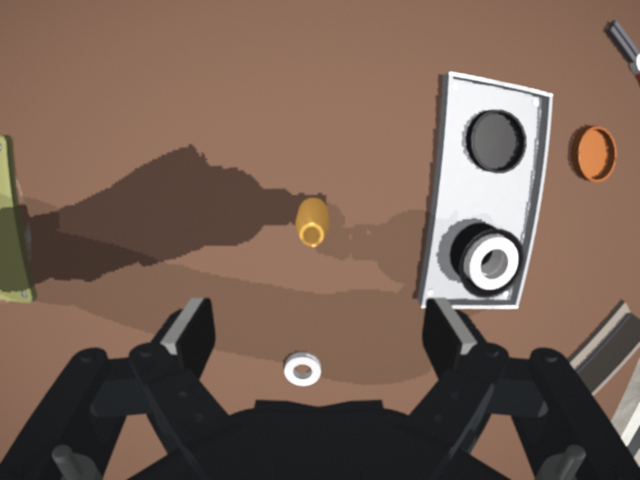

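All three rolls appear stacked in the tube, and the tapered nozzle stands at (312,217) with its mouth at (312,235). I'll pick it, check the column from the fixed cameras, and place it.

Run:
```python
from h import *
c=robot.read_camera('wrist'); p=pix2w(c,(312,235),76,True); print(p)
x,y=(p[:2]+[448.5,6.9])/2
pick(x,y,19,150,50)
robot.movep([618,74.5,150],D); robot.hold(.3)
w=robot.read_camera('wrist');b=robot.read_camera('scene')
cv2.imwrite('pics/n2.png',cv2.cvtColor(np.hstack([w['frame'][0:400,140:500],cv2.resize(b['frame'][200:320,240:420],(400,400))]),cv2.COLOR_RGB2BGR))
print(robot.state()['eef_pos'],robot.state()['time_s'])
```

```text
[448.85426845   2.17819673  76.        ]Traceback (most recent call last):
  File "<stdin>", line 4, in <module>
  File "h.py", line 35, in pick
    robot.move_linear([x,y,zt],speed=150); robot.gripper_close(sq)
    ~~~~~~~~~~~~~~~~~^^^^^^^^^^^^^^^^^^^^
rig.IKError: the arm cannot follow that straight line within its joint ranges
```

Run:
```python
from h import *
for y in (-1.57,-1.2,0,.5,1,2.1,2.4,2.8,3.14,-2.4,-2):
    print(y,[None if (q:=robot.inverse_kinematics(p,[np.pi,0,y])) is None else np.round(q,2) for p in([449,4.5,110],[449,4.5,60],[449,4.5,19],[618,74.5,28])])
```

```text
-1.57 [array([-0.37,  0.75,  0.43,  2.21, -0.93,  0.37, -2.29]), array([-0.24,  0.83,  0.2 ,  2.22, -0.98,  0.18, -2.27]), array([ 0.55,  1.26, -1.26,  2.19,  1.48,  1.14,  1.57]), array([-0.5 ,  1.06,  0.58,  1.72, -0.91,  0.65, -2.53])]
-1.2 [array([-0.32,  0.73,  0.34,  2.21, -0.78,  0.32, -2.08]), array([-0.21,  0.82,  0.16,  2.22, -0.83,  0.15, -2.05]), array([ 0.55,  1.26, -1.26,  2.19,  1.48,  1.14,  1.94]), array([-0.45,  1.03,  0.48,  1.72, -0.78,  0.59, -2.27])]
0 [array([-0.17,  0.7 ,  0.09,  2.2 , -0.24,  0.25, -1.44]), array([-0.13,  0.81,  0.03,  2.22, -0.21,  0.11, -1.47]), None, array([-0.28,  0.97,  0.16,  1.71, -0.28,  0.48, -1.51])]
0.5 [array([-0.12,  0.7 ,  0.01,  2.2 , -0.02,  0.25, -1.16]), array([-0.11,  0.81, -0.  ,  2.22,  0.03,  0.11, -1.21]), array([ 0.01,  0.9 , -0.19,  2.22,  1.37,  0.15, -2.56]), array([-0.21,  0.97,  0.04,  1.7 , -0.07,  0.47, -1.2 ])]
1 [array([-0.06,  0.7 , -0.08,  2.19,  0.2 ,  0.26, -0.88]), array([-0.09,  0.81, -0.04,  2.22,  0.24,  0.12, -0.92]), array([ 0.01,  0.9 , -0.19,  2.22,  1.37,  0.15, -2.06]), array([-0.15,  0.96, -0.09
[... 754 characters left out ...]
([ 0.26,  0.76, -0.61,  2.18,  0.96,  0.5 ,  0.47]), array([ 0.14,  0.83, -0.42,  2.21,  1.13,  0.34,  0.32]), array([-0.04,  0.9 , -0.13,  2.22,  1.32,  0.1 ,  0.13]), array([ 0.16,  1.05, -0.67,  1.68,  0.91,  0.75,  0.6 ])]
-2.4 [array([ 0.37,  0.81, -0.81,  2.17,  1.08,  0.64,  1.08]), array([ 0.29,  0.89, -0.67,  2.2 ,  1.26,  0.53,  0.93]), array([ 0.2 ,  0.94, -0.52,  2.21,  1.44,  0.42,  0.77]), array([ 0.23,  1.1 , -0.83,  1.68,  1.04,  0.87,  1.26])]
-2 [array([ 0.41,  0.84, -0.88,  2.17,  1.11,  0.7 ,  1.45]), array([ 0.33,  0.91, -0.74,  2.2 ,  1.28,  0.59,  1.31]), array([ 0.27,  0.97, -0.63,  2.21,  1.45,  0.51,  1.16]), array([ 0.26,  1.13, -0.9 ,  1.68,  1.09,  0.92,  1.62])]
```

Run:
```python
import h
from h import *
h.D=D=[np.pi,0,-2.0]
print(robot.state()['eef_pos'])
robot.move_linear([449,4,150],[np.pi,0,np.pi/2]); 
pick(449,4,19,150,50)
robot.movep([618,74.5,150],D); robot.hold(.3)
w=robot.read_camera('wrist');b=robot.read_camera('scene')
cv2.imwrite('pics/n2.png',cv2.cvtColor(np.hstack([w['frame'][60:460,140:500],cv2.resize(b['frame'][200:320,240:420],(400,400))]),cv2.COLOR_RGB2BGR))
print(robot.state()['eef_pos'],robot.state()['time_s'])
```

```text
[448.23402015   4.59484914 109.89847114]
grip 0.2932898316208547 48.9665419771336 [449.2   4.   19.5] [-0.7 -0.9  4.6]
up 0.29636162054855064 49.128077225759625 [-0.5  0.4 -0.6] 42.0667
[617.75549093  73.99370452 150.18223722] 43.225
```

View pics/n2.png

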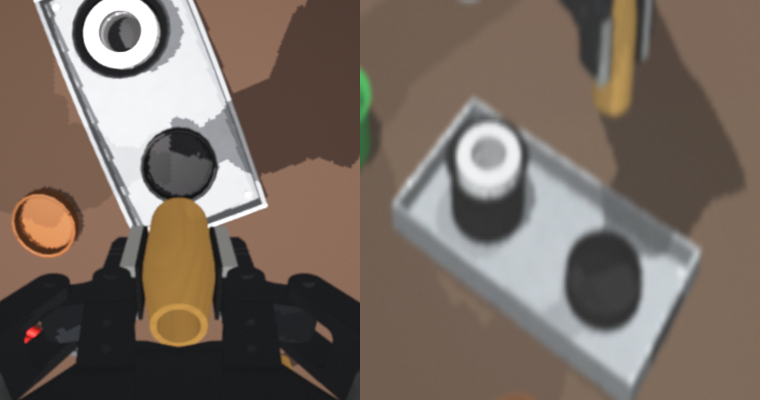

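The nozzle is held upright, but the third roll looks too proud: its apparent width is about 85 px against a mouth of about 97 px. Measuring its height.

Run:
```python
from h import *
for z in(31,43,55):
    for cam in('wrist','scene','side'):
        print(z,cam,[r[:3] for r in rings(cam,z) if np.hypot(r[0]-612,r[1]+32)<60])
a=robot.read_camera('side');b=robot.read_camera('scene');w=robot.read_camera('wrist')
f=lambda c,u,v,r:cv2.resize(cv2.cvtColor(c['frame'],cv2.COLOR_RGB2BGR)[v-r:v+r,u-r:u+r],(260,260),interpolation=cv2.INTER_CUBIC)
cv2.imwrite('pics/col.png',np.hstack([f(a,349,250,32),f(b,298,248,32),f(w,260,100,60)]))
```

```text
31 wrist []
31 scene [(604.0, -37.6, 59.0)]
31 side [(619.5, -24.7, 54.5)]
43 wrist []
43 scene [(615.5, -30.2, 57.7)]
43 side [(610.6, -36.6, 51.8)]
55 wrist []
55 scene [(626.9, -22.8, 56.4)]
55 side [(602.1, -49.4, 50.6)]
```

View pics/col.png

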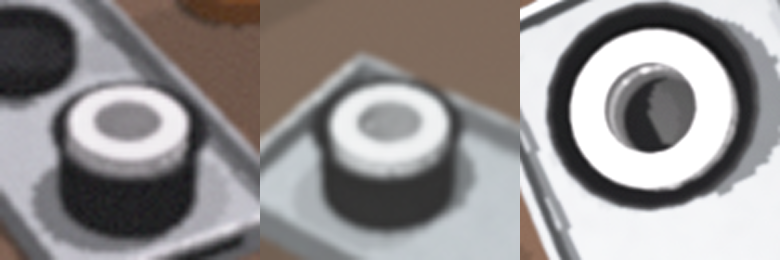

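The column looks level in all three crops. I'll check its height with the wrist pixels: ring edges 223–300.6 and mouth edges 212.5–309.4, at row 90.

Run:
```python
from h import *
w=robot.read_camera('wrist')
d=lambda a,b,z:round(np.linalg.norm(pix2w(w,a,z,True)-pix2w(w,b,z,True)),1)
for z in(40,43,50,55): print(z,'ring',d((223,90),(300.6,90),z),d((262,53),(262,127.7),z),'mouth',d((212.5,88),(309.4,88),z),pix2w(w,(262,90),z,True)[:2])
h=cv2.cvtColor(w['frame'][30:150,200:325],cv2.COLOR_RGB2GRAY)
print(h[60,::3])
```

```text
40 ring 53.1 52.0 mouth 66.5 [611.23404311 -33.32541712]
43 ring 52.5 51.4 mouth 65.7 [610.97108383 -32.82626929]
50 ring 51.0 49.9 mouth 63.8 [610.35751218 -31.66159104]
55 ring 49.9 48.9 mouth 62.5 [609.91924672 -30.82967799]
[197 241 241 243 140  41  31  32 255 255 255 255 255 166 180 123  79  38
  39  40  89 108 107 107 103  96  94 199 255 255 255 255 254 162  40  37
  72 141 155 155 154 172]
```

At z = 43 the ring measures about 52 mm, the same as the rolls gave on the table, so the column is fully seated. Placing the nozzle.

Run:
```python
import h
from h import *
h.D=[np.pi,0,-2.0]
lower(618,74.5,32,25,.5,4)
robot.let_go(); robot.hold(.2); robot.move_linear([618,74.5,150],speed=200); robot.movep([450,74.5,260],h.D); robot.hold(.5)
a=robot.read_camera('side');b=robot.read_camera('scene')
f=lambda c,u,v,r:cv2.resize(cv2.cvtColor(c['frame'],cv2.COLOR_RGB2BGR)[v-r:v+r,u-r:u+r],(390,390),interpolation=cv2.INTER_CUBIC)
cv2.imwrite('pics/fin.png',np.hstack([f(a,335,240,65),f(b,325,260,65)]))
for cam in('side','scene'):
    for r in rings(cam,6): print(cam,*r[:3])
print(robot.state()['time_s'])
```

```text
contact 25.0 [-1.4 -0.9  7. ]
at [618.1  74.6  25.6] [-1.4 -0.9  7. ] 0.29602501705503176
side 616.2 -317.4 39.3
side 437.4 -163.1 38.5
side 615.6 -77.3 108.7
side 636.7 3.3 53.4
side 587.3 89.9 71.1
side 658.0 75.0 85.4
scene 819.0 188.6 26.4
scene 580.1 -52.3 61.2
scene 613.6 -321.0 50.4
scene 434.0 -165.8 48.8
51.9167
```

View pics/fin.png

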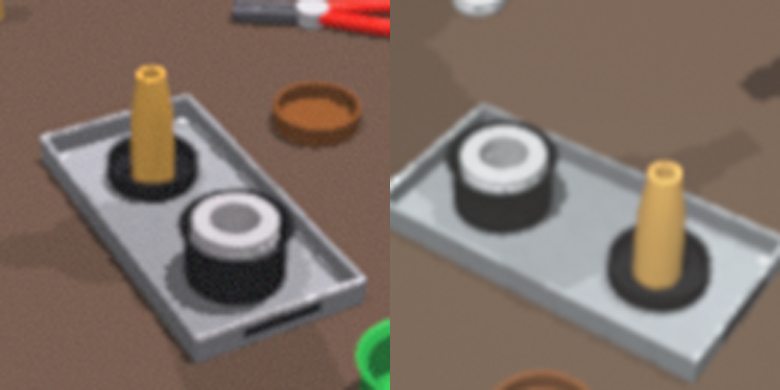

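The nozzle stands upright in the cup, wide end down, at (152,170) and (658,270) in the two crops. The roll column is level in the tube, and the small rolls have not moved. Handing in.

```bash
python3 -c "
from rig import robot; print(robot.hand_in())"
```

```text
the job is handed in; nothing more can be done
None
```

The job is handed in at about 52 s: all three large rolls are in one level column in the black tube, the tapered nozzle stands wide end down in the black cup, and I left the two small rolls and the straight nozzle alone (I re-measured only the small rolls, which had not moved).

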